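# Ready the goblet on the scale

### The arm

A 7-joint arm with a two-finger parallel gripper is mounted at the origin on the work surface. World frame = base frame: x ahead of the robot, y to its left, z up, the work surface at z = 0. Lengths are in m, angles in rad, forces in N, time in s.
With the tool pointing down it reaches from about 0.4 to 0.875 m from the base axis. Payload 19.3 kg.
Tool frame: the origin (TCP) lies at the very end of the fingers, on their centre line; the grasp point (between the pads) lies 19 mm behind it (robot.grip_point_offset is the distance from the TCP to the grasp point, in m); z points along the fingers, y is the line along which they close (so a half turn about z gives the same grasp; the last joint's range is limited). The gripper opens to 85 mm and grips with 20 to 120 N. Pads are 22 mm wide; open, the fingers measure 114 mm over their backs; the gripper's body (76 mm by 85 mm) begins 54 mm behind the grasp point. The pads swing forward as they close: fully open they stand 13 mm farther back than shut.
Start: joints at [1.07, 0.521, -0.036, 1.599, 0.021, 1.021, -0.113], TCP at [0.261, -0.568, 0.231] pointing down, gripper open.
Joint ranges: [-2.91, 2.91], [-0.3, 2.13], [-1.5, 1.42], [0.17, 2.43], [-1.26, 4.41], [0.16, 1.93], [-2.52, 2.52]. Speed limits (rad/s): [1.89, 1.89, 2.39, 2.39, 3.01, 3.01, 3.01].

### API

Orientations are given as a unit quaternion [x, y, z, w].
In Python, from workcell import robot gives the robot as it stands.
- The arm moves only by the tool step_arm, never from a script. Its argument "deltas" is a list of rows, each a list of 2 entries, a list of its own where there are three numbers: the shift along the tool's x, y, z in m, then the turn, a rotation vector about the tool's x, y, z in degrees. A call has 1 to 8 rows; each row is the pose to reach, as a shift and turn from the pose commanded when the call began, along the tool's axes at that moment; what a row does not reach only later rows make up. A row lasts 1/8 s, in which the tool goes at most 62.5 mm and 10.7 degrees, less where a joint would pass 70% of its speed; a pose out of reach is approached as far as the arm can. A call with a gripper value outside its range is refused whole. "jaw" is the closure, from -1 (fully open) to 1 (shut), set as the call begins (left out, the last holds). The fingers move at their own pace and stop on an object; "newtons" is the grip in N (left out, the last holds). Time passes only in rows, so rows that repeat a pose let the fingers close. It gives the time, the measured TCP pose, the force, the opening and the grip force at its end, in the units of the state.
- robot.sense(): the state, without advancing time (a new reading comes with each control period).
- robot.snapshot(name): name is "side" or "top" or "wrist"; returns the picture (384x512x3 uint8, red, green, blue); there is no depth.
- robot.camera_model(name): a dict with "fx", "fy", "cx", "cy" (pixels), "extrinsics" (4x4, takes a point from world to camera coordinates). Camera axes: x right, y down, z forward; pixel columns grow to the right and rows downward; lengths in m; the calibration is good to about 2 mm. A picture is of the moment at which its call begins: read the wrist's pose just before it. camera_model takes no time and is no camera call; for the wrist camera it gives the pose at the moment of the call.
- robot.finish_job(): hands the job in; it is judged then, once.
The state is a dict: "time_s": time; "qpos": joint angles; "joint_vel": joint speeds; "joint_efforts": joint torques, N m; "ee_pos": TCP position; "orientation": TCP orientation; "force": force on the tool from outside, world axes, zero at the start; "wrist_torque": the same for the moment, N m; "width": opening from 0.0 (shut) to 1.0 (fully open); "finger_force": force on a finger pad.
Only numpy, scipy, OpenCV 4.12 (cv2) and the standard library are available. Lean on these libraries where they do the work, as an engineer would, in place of code of your own. Each camera call takes 0.05 s, during which the arm holds its last target. There are 200 camera calls.

### The job

Get the scale ready for weighing into the tall goblet: take the steel ring off the pan and put it flat on the baking tray with the others, then stand the goblet in the middle of the pan, then press the tare key (the larger of the two keys) and let go of it. The goblet is top-heavy: grip it in its upper half, carry it upright and slowly, and set it down gently rather than letting it drop. Leave the small power key and the other things on the tray and the board alone.

Things in the scene. Friction and masses are not known exactly. Their poses are not given: they have to be found in the camera images.
- goblet_centre (a point): Tall empty conical steel goblet standing on the board, 200 mm high; point on its axis 100 mm above its underside; z is the axis. Foot 60 mm across, stem 16 mm, then a hollow cone (wall 3 mm) from 26 mm across at 45 mm up to 57 mm at 180 mm (a good place to grip) and 65 mm at the rim. About 0.24 kg; centre of mass 115 mm up: it tips at 14 degrees and swings over if held lower.
- goblet_foot (a point): Centre of the underside of the goblet's foot.
- ring_centre (a point): Open steel mousse ring, 60 mm outside diameter, 45 mm high, wall 2.5 mm, that was left standing flat (axis z upright) on the scale's pan; centre of the ring, half-way up. About 0.06 kg.
- pan_centre (a point): Centre of the top of the scale's flat steel pan, 60 mm above the table; pan 178 mm (x) by 200 mm (y), z up. x points away from the display and keys; y is to the left as one faces the display. The grey scale (270 x 220 mm, fixed) has a lower strip at -x of the pan, its top 36 mm above the table, with the display (top 48 mm) in the middle and a key at either end.
- tare_top (a point): Centre of the top of the tare key: the larger white key, 28 mm (x) by 40 mm (y), right of the display as one faces it (x -135, y -75 mm from pan_centre). Its top is 44 mm above the table, 8 mm above the strip; the point moves with the key.
- tare (a joint): Travel of the tare key, m: 0 up, 0.004 fully down; springs back. It starts to move at about 1.2 N and is fully down at about 4 N.
- power_top (a point): Centre of the top of the power key: the small white key, 18 mm square, left of the display (at x -135 mm, y +75 mm from pan_centre). Not to be pressed.
- power (a joint): Travel of the power key, m: 0 up, 0.004 fully down.
- tray_floor (a point): Centre of the flat floor of the aluminium baking tray (fixed), 3 mm above the table; the tray is 300 mm (x) by 220 mm (y) with a rim 16 mm high and 3 mm thick. Two more rings stand near its +x end; the -x half is free. x, y and z lie along the length, the width and upwards. The tray is either left or right of the scale, the board on the other side.
- board_top (a point): Centre of the top of the wooden pastry board (fixed), 300 mm (x) by 220 mm (y), 12 mm thick, x along its length. The goblet stands near its middle, a shaker and a small bowl near its +x end.
- ring_b_centre (a point): Bystander on the tray: another such ring, its centre.
- ring_c_centre (a point): Bystander on the tray: another such ring, its centre.
- shaker: Bystander on the board: sugar shaker 64 mm across, 92 mm high; origin under its centre.
- bowl: Bystander on the board: small steel bowl 84 mm across, 40 mm high; origin under its centre.

How it is judged:
On the way, in this order (a step that is already met when the one before it is completed fails the run):
1. the ring from the pan stands flat on the tray's floor, let go (x of ring_centre in the frame of tray_floor between -0.12 and 0.12 m and y of ring_centre in the frame of tray_floor between -0.08 and 0.08 m and z of ring_centre in the frame of tray_floor between 0.018 and 0.027 m and angle between the z axis of ring_centre and the z axis of tray_floor, either way round below 0.1 rad and linear speed of ring below 0.03 m/s and contact force between the fingers and ring below 0.05 N), for 0.3 s.
2. the goblet stands upright in the middle of the pan, let go (horizontal distance between goblet_foot and pan_centre below 0.03 m and z of goblet_foot in the frame of pan_centre between -0.004 and 0.004 m and angle between goblet_centre's own z axis and vertical below 0.06 rad and linear speed of goblet below 0.03 m/s and contact force between the fingers and goblet below 0.05 N), for 0.4 s.
3. the tare key is pressed down, with the goblet standing on the pan (value of joint tare above 0.0025 m and horizontal distance between goblet_foot and pan_centre below 0.03 m and z of goblet_foot in the frame of pan_centre between -0.004 and 0.004 m and angle between goblet_centre's own z axis and vertical below 0.06 rad), for 0.05 s.
At the end, for the whole second after the job is handed in: Ring flat (within 6 degrees) on the tray floor, clear of the rim, not on another ring; goblet upright (within 3.4 degrees) on the pan, its foot within 30 mm of the pan centre; both let go and at rest; tare key pressed 2.5 mm or more with the goblet on the pan, and sprung back (all of step 1 and all of step 2 and value of joint tare below 0.001 m); the robot touches nothing.
It fails at once if the goblet tips by more than 17 degrees (angle between goblet_centre's own z axis and vertical above 0.3 rad).
It fails at once if the goblet is moved at over 0.6 m/s, or let fall (over 0.45 m/s, a drop of 10 mm, untouched by the fingers) (linear speed of goblet above 0.6 m/s or (contact force between the fingers and goblet below 0.01 N and linear speed of goblet above 0.45 m/s)).
It fails at once if the goblet is gripped or pushed in its lower half (contact force between the fingers and goblet above 1 N and z of the grasp point in the frame of goblet_centre below 0 m).
It fails at once if the power key is pressed (over 2 mm) (value of joint power above 0.002 m).
It fails at once if a bystander is moved by more than 25 mm (distance of any of ring_b_centre, ring_c_centre, shaker, bowl from where it was at the start of the episode above 0.025 m).
It also fails if it takes over 72 s, if anything falls off the work surface, if the arm or the gripper's body presses on something with over 40 N, if the wrist force passes 120 N, or if a joint passes its speed limit or range.

## Working session

There is one attempt and no reset: what is moved stays moved. The work goes in short steps, Python scripts to look and compute and a tool call to move; the robot and the scene stay as the last step left them, time stands still between calls to the robot, and variables do not carry over. Pictures are saved under pics/ and viewed, at most 10 in all, crops included, and the job is handed in when it is done.

Besides the shell and the picture viewer there is one more tool, called as name(argument=value, ...) on one line, values as JSON. step_arm: Moves the arm, as the interface text tells. Its arguments: {"type":"object","properties":{"deltas":{"type":"array"},"jaw":{"type":"number"},"newtons":{"type":"number"}},"required":["deltas"]}

```bash
mkdir -p pics; python3 - <<'E'
from workcell import robot
import cv2,numpy as np
s=robot.sense();print(s)
for n in("top","side"):
    cv2.imwrite(f"pics/{n}0.png",robot.snapshot(n)[:,:,::-1]); print(n,robot.camera_model(n))
E
```

```text
{'time_s': 0.0, 'qpos': array([ 1.06980367,  0.52201645, -0.03634531,  1.59998589,  0.02121829,
        1.02110358, -0.11280704]), 'joint_vel': array([-3.42645648e-05, -6.04912998e-04, -2.07241336e-04,  1.14218826e-03,
       -4.87928259e-05,  6.42903836e-04,  7.24620604e-04]), 'joint_efforts': array([ 4.39223240e-04, -9.27110767e+01,  1.98014483e+00, -3.69933271e+01,
        1.78027729e-02,  8.19726993e-03, -2.02634965e-05]), 'ee_pos': array([ 0.26082852, -0.5676101 ,  0.23073194]), 'orientation': array([ 9.76890785e-01,  2.13738335e-01, -1.62605594e-04, -5.39861622e-04]), 'force': array([ 0.70199824, -0.42104638, -0.52564755]), 'wrist_torque': array([ 0.01301577, -0.00514261, -0.01519805]), 'finger_force': 0.0, 'width': 0.9982629417404109}
top {'fx': 401.495977788291, 'fy': 401.495977788291, 'cx': 256.6114438552466, 'cy': 191.02960629817585, 'extrinsics': array([[-0.01566225, -0.99950091, -0.02743405,  0.03084713],
       [-0.99902805,  0.01677369, -0.04076259,  0.57854843],
       [ 0.04120242,  0.02676895, -0.99879216,  1.22345286],
       [ 0.        ,  0.        ,  0.        ,  1.        ]])}
side {'fx': 399.7139991762586, 'fy': 399.7139991762586, 'cx': 248.3546746117397, 'cy': 198.46967461296524, 'extrinsics': array([[-0.9509928 , -0.30907449,  0.00925449,  0.57350414],
       [-0.16862281,  0.4932843 , -0.853368  ,  0.18809217],
       [ 0.25918919, -0.81310735, -0.52122683,  1.16049373],
       [ 0.        ,  0.        ,  0.        ,  1.        ]])}
```

View pics/top0.png

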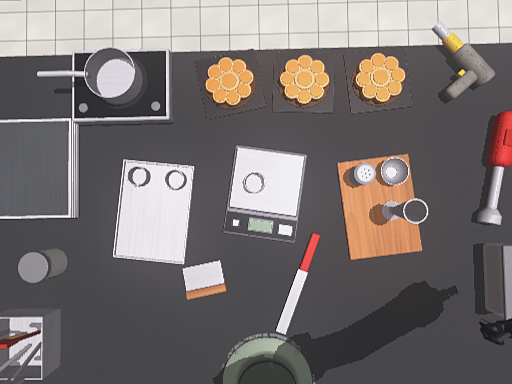

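View pics/side0.png

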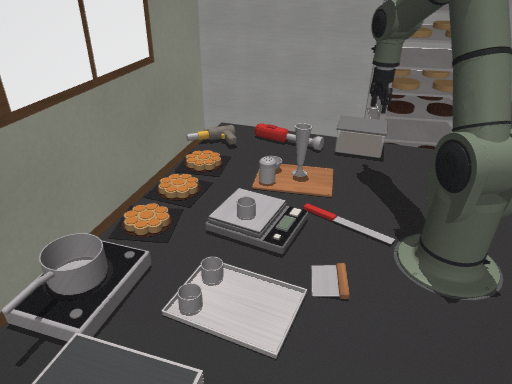

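Top view: the tray is on the left with rings at (139,176) and (176,180). The scale is in the middle, with the pan ring at about (254,183) and the tare key at (286,230). The board is on the right, with the goblet foot at about (391,211) and its rim at (416,210).

```bash
python3 - <<'E'
import cv2,numpy as np
a=cv2.imread("pics/top0.png")
l=cv2.resize(a[140:245,215:315],None,fx=4,fy=4,interpolation=cv2.INTER_CUBIC)
r=cv2.resize(a[140:245,345:440],None,fx=4,fy=4,interpolation=cv2.INTER_CUBIC)
cv2.imwrite("pics/crop.png",np.hstack([l,r]))
E
```

```text
(no output)
```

View pics/crop.png

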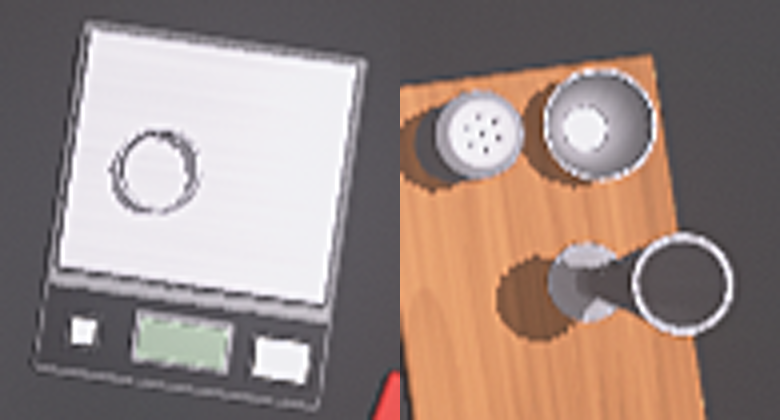

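Crop: pan corners are (90,27), (360,65), (325,303) and (60,268). The ring is at (155,172) and the tare key at (281,361). The goblet rim is at (683,283) and its foot at (588,282).

```bash
cat > h.py <<'E'
import numpy as np,cv2
from scipy.spatial.transform import Rotation as R
from workcell import robot
def px2w(cam,px,z):
    m=robot.camera_model(cam) if isinstance(cam,str) else cam
    E=m["extrinsics"];d=E[:3,:3].T@[(px[0]-m["cx"])/m["fx"],(px[1]-m["cy"])/m["fy"],1]
    c=-E[:3,:3].T@E[:3,3]; return c+d*(z-c[2])/d[2]
def w2px(m,p):
    q=m["extrinsics"][:3]@np.r_[p,1]; return m["fx"]*q[0]/q[2]+m["cx"],m["fy"]*q[1]/q[2]+m["cy"]
def go(p,yaw=None):
    """shift in tool axes (and turn about tool z, deg) to TCP p, tool down with tool x at world yaw (deg)"""
    s=robot.sense(); r=R.from_quat(s["orientation"]); x=r.as_matrix()[:,0]
    print("t",s["time_s"],"at",s["ee_pos"].round(4),"yaw",np.degrees(np.arctan2(x[1],x[0])).round(1),
      "shift",(r.inv().apply(np.array(p)-s["ee_pos"])).round(4))
    if yaw is not None:
        y=np.radians(yaw); T=np.array([[np.cos(y),np.sin(y),0],[np.sin(y),-np.cos(y),0],[0,0,-1]]).T
        print("rotvec",np.degrees((r.inv()*R.from_matrix(T.T if 0 else np.array([[np.cos(y),np.sin(y),0],[np.sin(y),-np.cos(y),0],[0,0,-1]]))).as_rotvec()).round(2))
E
python3 - <<'E'
from h import *
L=lambda u,v:(215+u/4-.375,140+v/4-.375)
G=lambda u,v:(345+(u-400)/4-.375,140+v/4-.375)
def P(n,p,z): w=px2w("top",p,z);print(n,w.round(4),np.hypot(*w[:2]).round(3));return w
c=[P("pan",L(*q),.06) for q in((90,27),(360,65),(325,303),(60,268))]
print("pan",np.mean(c,0), [np.linalg.norm(c[i]-c[i-1]).round(3) for i in range(4)])
ax=(c[0]-c[3]+c[1]-c[2]);print("scale yaw",np.degrees(np.arctan2(ax[1],ax[0])))
t=P("tare",L(281,361),.044);p=P("power",L(83,332),.044);d=p-t;print("y axis yaw-90",np.degrees(np.arctan2(d[1],d[0]))-90,np.linalg.norm(d))
P("ring",L(155,172),.1);P("rim",G(683,283),.212);P("foot",G(588,282),.015);P("shaker",G(482,135),.092);P("bowl",G(599,125),.05)
c=[P("tray",q,.019) for q in((124,160),(194,166),(185,263),(114,257))]
print("tray",np.mean(c,0), [np.linalg.norm(c[i]-c[i-1]).round(3) for i in range(4)])
ax=(c[0]-c[3]+c[1]-c[2]);print("tray yaw",np.degrees(np.arctan2(ax[1],ax[0])))
P("b",(139,176),.045);P("c",(176,180),.045)
s=robot.sense();print(R.from_quat(s["orientation"]).as_matrix().round(3))
m=robot.camera_model("wrist");r=R.from_quat(s["orientation"]);print("wristcam in tool",r.inv().apply(-m["extrinsics"][:3,:3].T@m["extrinsics"][:3,3]-s["ee_pos"]))
E
```

```text
pan [0.711  0.0761 0.06  ] 0.715
pan [ 0.6787 -0.1236  0.06  ] 0.69
pan [ 0.5034 -0.0943  0.06  ] 0.512
pan [0.5322 0.1008 0.06  ] 0.542
pan [ 0.60630008 -0.01025103  0.06      ] [np.float64(0.18), np.float64(0.202), np.float64(0.178), np.float64(0.197)]
scale yaw -8.663875554095736
tare [ 0.4604 -0.0619  0.044 ] 0.465
power [0.4841 0.0857 0.044 ] 0.492
y axis yaw-90 -9.135173140872752 0.14941219171220085
ring [0.5996 0.028  0.1   ] 0.6
rim [ 0.5146 -0.3876  0.212 ] 0.644
foot [ 0.5139 -0.3878  0.015 ] 0.644
shaker [ 0.621  -0.2922  0.092 ] 0.686
bowl [ 0.6303 -0.3886  0.05  ] 0.74
tray [0.6818 0.4308 0.019 ] 0.806
tray [0.6591 0.2131 0.019 ] 0.693
tray [0.3625 0.2434 0.019 ] 0.437
tray [0.3834 0.4624 0.019 ] 0.601
tray [0.5216893  0.33741597 0.019     ] [np.float64(0.3), np.float64(0.219), np.float64(0.298), np.float64(0.22)]
tray yaw -5.9450326353017395
b [0.6291 0.3757 0.045 ] 0.733
c [0.615  0.2632 0.045 ] 0.669
[[ 0.909  0.418 -0.   ]
 [ 0.418 -0.909  0.001]
 [-0.    -0.001 -1.   ]]
wristcam in tool [ 0.08183644 -0.0015765  -0.14305045]
```

step_arm(deltas=[[[0, 0, -0.06], [0, 0, 0]], [[0.06, -0.04, -0.06], [0, 0, 0]], [[0.11, -0.08, -0.06], [0, 0, 0]], [[0.16, -0.115, -0.06], [0, 0, 0]], [[0.21, -0.15, -0.06], [0, 0, 0]], [[0.26, -0.187, -0.06], [0, 0, 0]], [[0.31, -0.223, -0.06], [0, 0, 0]], [[0.36, -0.26, -0.06], [0, 0, 0]]], jaw=-1, newtons=25)

```text
time_s: 1.1
ee_pos: [0.4769, -0.1853, 0.2913]
orientation: [0.977, 0.214, 0.0, 0.0]
force: [1.4, -1.3, 0.9]
width: 0.999
finger_force: 0.0
```

```bash
python3 -c "
from h import *
go([.5996,.028,.071],24.7)"
```

```text
t 1.1 at [ 0.4769 -0.1853  0.2913] yaw 24.7 shift [ 0.2005 -0.1427  0.2203]
rotvec [ 0.01  0.   -0.03]
```

step_arm(deltas=[[[0.05, -0.036, 0], [0, 0, 0]], [[0.1, -0.072, 0.02], [0, 0, 0]], [[0.15, -0.108, 0.05], [0, 0, 0]], [[0.2005, -0.1427, 0.08], [0, 0, 0]], [[0.2005, -0.1427, 0.12], [0, 0, 0]], [[0.2005, -0.1427, 0.12], [0, 0, 0]]])

```text
time_s: 1.85
ee_pos: [0.5971, 0.027, 0.1684]
orientation: [0.977, 0.215, -0.003, -0.001]
force: [-0.5, -0.9, 0.5]
width: 1.0
finger_force: 0.0
```

```bash
python3 -c "
from h import *
m=robot.camera_model('wrist');a=robot.snapshot('wrist')[:,:,::-1].copy()
print(w2px(m,[.5996,.028,.105]))
cv2.imwrite('pics/w1.png',a)
go([.5996,.028,.071],24.7)"
```

```text
(np.float64(255.43691616783815), np.float64(197.30451409751737))
t 1.9 at [0.5981 0.0258 0.1708] yaw 24.7 shift [ 0.0025 -0.0013  0.0998]
rotvec [-0.04  0.15 -0.  ]
```

View pics/w1.png

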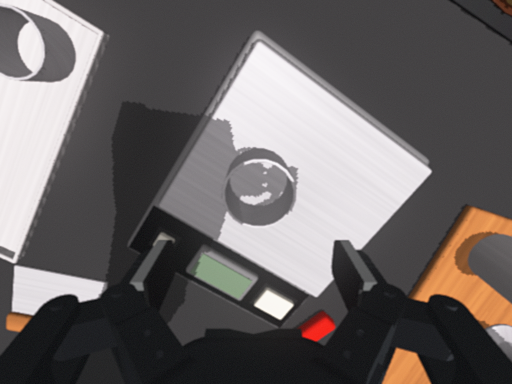

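```bash
python3 -c "
from h import *
m=robot.camera_model('wrist');a=robot.snapshot('wrist')[:,:,::-1].copy()
a=cv2.resize(a[120:260,180:340],None,fx=4,fy=4,interpolation=cv2.INTER_CUBIC)
t=np.linspace(0,6.28,120)
for z,c in((.105,(0,0,255)),(.06,(0,255,0))):
  for k in t:
    u,v=w2px(m,[.5996+.03*np.cos(k),.028+.03*np.sin(k),z]); cv2.circle(a,(int((u-180)*4),int((v-120)*4)),1,c,-1)
cv2.imwrite('pics/w2.png',a)
go([.5996,.028,.071],24.7)"
```

```text
t 1.95 at [0.5989 0.0253 0.1723] yaw 24.6 shift [ 0.0018 -0.0022  0.1013]
rotvec [ 0.02  0.02 -0.07]
```

View pics/w2.png

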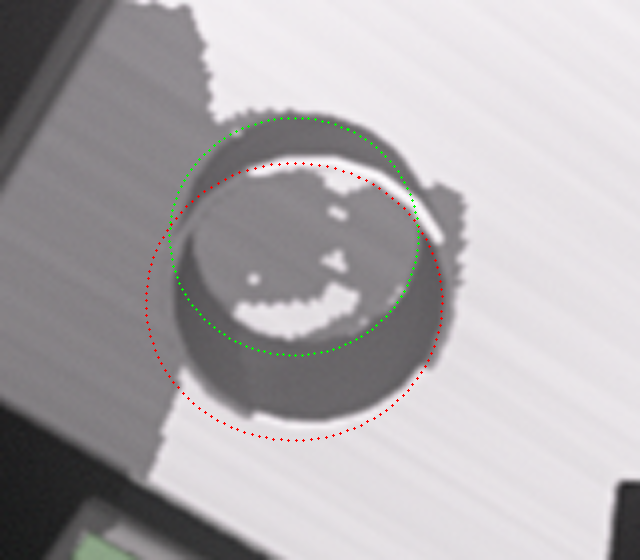

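The overlay matches to within about 3 mm, with the ring slightly to the image right at crop (311,291). That is well inside the jaw margin, so I'm descending.

step_arm(deltas=[[[0.002, -0.0005, 0.03], [0, 0, 0]], [[0.002, -0.0005, 0.06], [0, 0, 0]], [[0.002, -0.0005, 0.085], [0, 0, 0]], [[0.002, -0.0005, 0.1], [0, 0, 0]], [[0.002, -0.0005, 0.1], [0, 0, 0]]])

```text
time_s: 2.58
ee_pos: [0.6007, 0.0268, 0.0719]
orientation: [0.977, 0.213, 0.0, 0.0]
force: [-0.1, -0.4, 0.4]
width: 1.003
finger_force: 0.0
```

step_arm(deltas=[[[0, 0, 0], [0, 0, 0]], [[0, 0, 0], [0, 0, 0]], [[0, 0, 0], [0, 0, 0]], [[0, 0, 0], [0, 0, 0]], [[0, 0, 0], [0, 0, 0]], [[0, 0, 0], [0, 0, 0]]], jaw=1, newtons=25)

```text
time_s: 3.32
ee_pos: [0.6012, 0.0274, 0.0728]
orientation: [0.977, 0.214, 0.001, 0.0]
force: [-1.9, -1.2, 10.6]
width: 0.691
finger_force: 24.8
```

step_arm(deltas=[[[0, 0, -0.02], [0, 0, 0]], [[0, 0, -0.06], [0, 0, 0]], [[0, -0.02, -0.09], [0, 0, 0]], [[0.001, -0.06, -0.09], [0, 0, 0]], [[0.002, -0.11, -0.09], [0, 0, 0]], [[0.003, -0.16, -0.09], [0, 0, 0]], [[0.004, -0.21, -0.09], [0, 0, 0]], [[0.005, -0.26, -0.09], [0, 0, 0]]])

```text
time_s: 4.32
ee_pos: [0.496, 0.2674, 0.163]
orientation: [0.977, 0.214, 0.001, -0.0]
force: [0.5, 0.6, -1.7]
width: 0.695
finger_force: 27.5
```

step_arm(deltas=[[[0, -0.04, 0], [0, 0, 0]], [[0.001, -0.07, 0.02], [0, 0, 0]], [[0.001, -0.085, 0.05], [0, 0, 0]], [[0.001, -0.085, 0.08], [0, 0, 0]], [[0.001, -0.085, 0.11], [0, 0, 0]], [[0.001, -0.085, 0.13], [0, 0, 0]], [[0.001, -0.085, 0.13], [0, 0, 0]]])

```text
time_s: 5.2
ee_pos: [0.4617, 0.3433, 0.0311]
orientation: [0.977, 0.214, -0.001, 0.0]
force: [-0.4, -0.6, 0.1]
width: 0.694
finger_force: 27.4
```

```bash
python3 -c "
from h import *
print(robot.sense()['width'],robot.sense()['finger_force'],robot.sense()['force'])
go([.462,.3436,.0158],24.7)"
```

```text
0.693554370923283 27.44091876782477 [-0.39241831 -0.61249868  0.14219953]
t 5.2 at [0.4617 0.3433 0.0311] yaw 24.7 shift [ 0.0004 -0.0002  0.0153]
rotvec [ 0.02  0.06 -0.02]
```

step_arm(deltas=[[[0, 0, 0.006], [0, 0, 0]], [[0, 0, 0.011], [0, 0, 0]], [[0, 0, 0.014], [0, 0, 0]], [[0, 0, 0.0155], [0, 0, 0]], [[0, 0, 0.0155], [0, 0, 0]]])

```text
time_s: 5.82
ee_pos: [0.4619, 0.3435, 0.0159]
orientation: [0.977, 0.214, 0.0, -0.0]
force: [0.8, -0.8, -0.8]
width: 0.696
finger_force: 27.5
```

step_arm(deltas=[[[0, 0, 0.001], [0, 0, 0]], [[0, 0, 0.001], [0, 0, 0]], [[0, 0, 0.002], [0, 0, 0]], [[0, 0, 0.002], [0, 0, 0]]])

```text
time_s: 6.32
ee_pos: [0.4622, 0.3437, 0.0154]
orientation: [0.977, 0.214, 0.001, -0.0]
force: [-8.3, -6.3, 32.7]
width: 0.698
finger_force: 30.0
```

step_arm(deltas=[[[0, 0, -0.0015], [0, 0, 0]], [[0, 0, -0.0015], [0, 0, 0]]])

```text
time_s: 6.58
ee_pos: [0.4621, 0.3436, 0.0156]
orientation: [0.977, 0.214, 0.0, -0.0]
force: [-1.1, -0.8, 9.7]
width: 0.693
finger_force: 27.8
```

step_arm(deltas=[[[0, 0, 0], [0, 0, 0]], [[0, 0, 0], [0, 0, 0]], [[0, 0, 0], [0, 0, 0]], [[0, 0, 0], [0, 0, 0]], [[0, 0, -0.02], [0, 0, 0]], [[0, 0, -0.07], [0, 0, 0]], [[0, 0, -0.13], [0, 0, 0]], [[0, 0, -0.19], [0, 0, 0]]], jaw=-1)

```text
time_s: 7.58
ee_pos: [0.4616, 0.3433, 0.2087]
orientation: [0.977, 0.214, 0.0, -0.0]
force: [1.5, -0.2, -1.1]
width: 1.001
finger_force: 0.0
```

```bash
python3 -c "
from h import *
for n in('top','side'): cv2.imwrite(f'pics/{n}1.png',robot.snapshot(n)[:,:,::-1])
a=cv2.imread('pics/side1.png')[190:350,150:330];cv2.imwrite('pics/s1.png',cv2.resize(a,None,fx=3,fy=3))
go([.514,-.3877,.26],24.7)"
```

```text
t 7.675 at [0.4637 0.3452 0.2129] yaw 24.7 shift [-0.2597  0.6869 -0.0513]
rotvec [-0.14 -0.55 -0.03]
```

View pics/s1.png

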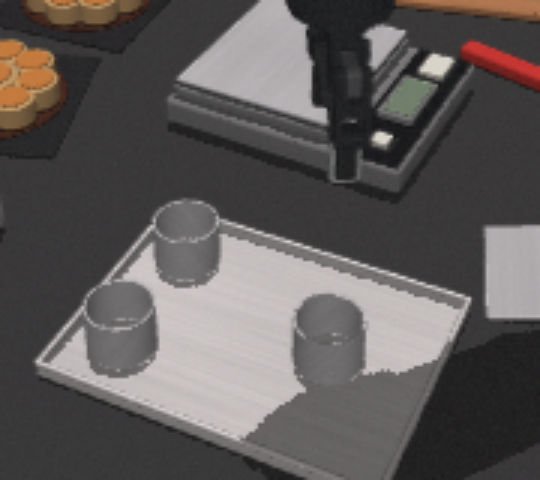

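The moved ring is upright on the tray's free half, at crop (328,340). Next is the goblet.

step_arm(deltas=[[[-0.01, 0.02, -0.04], [0, 0, 0]], [[-0.03, 0.07, -0.085], [0, 0, 0]], [[-0.05, 0.125, -0.085], [0, 0, 0]], [[-0.07, 0.18, -0.085], [0, 0, 0]], [[-0.09, 0.236, -0.085], [0, 0, 0]], [[-0.11, 0.292, -0.085], [0, 0, 0]], [[-0.131, 0.347, -0.085], [0, 0, 0]], [[-0.151, 0.4, -0.085], [0, 0, 0]]])

```text
time_s: 8.68
ee_pos: [0.4913, -0.0848, 0.2918]
orientation: [0.977, 0.214, 0.001, 0.0]
force: [1.0, -0.2, 0.2]
width: 1.0
finger_force: 0.0
```

step_arm(deltas=[[[-0.02, 0.054, 0], [0, 0, 0]], [[-0.04, 0.107, 0], [0, 0, 0]], [[-0.058, 0.155, 0], [0, 0, 0]], [[-0.075, 0.2, 0], [0, 0, 0]], [[-0.09, 0.24, 0], [0, 0, 0]], [[-0.1, 0.265, 0], [0, 0, 0]], [[-0.105, 0.28, 0], [0, 0, 0]], [[-0.105, 0.28, 0], [0, 0, 0]]])

```text
time_s: 9.68
ee_pos: [0.5131, -0.3814, 0.2907]
orientation: [0.977, 0.213, 0.0, -0.0]
force: [-0.2, 1.2, -0.2]
width: 0.999
finger_force: 0.0
```

step_arm(deltas=[[[0, 0, 0], [0, 0, 0]], [[0, 0, 0], [0, 0, 0]]])

```text
time_s: 9.93
ee_pos: [0.5135, -0.3802, 0.2906]
orientation: [0.977, 0.214, 0.0, -0.0]
force: [0.9, -0.2, -0.4]
width: 1.002
finger_force: 0.0
```

```bash
python3 -c "
from h import *
m=robot.camera_model('wrist');a=robot.snapshot('wrist')[:,:,::-1].copy()
t=np.linspace(0,6.28,120)
a=cv2.resize(a,None,fx=1.5,fy=1.5)
for z,r,c in((.212,.0325,(0,0,255)),(.012,.03,(0,255,0))):
  for k in t:
    u,v=w2px(m,[.5142+r*np.cos(k),-.3877+r*np.sin(k),z]); cv2.circle(a,(int(u*1.5),int(v*1.5)),1,c,-1)
cv2.imwrite('pics/w3.png',a)
go([.5142,-.3877,.173],24.7)"
```

```text
t 9.975 at [ 0.5135 -0.3804  0.2906] yaw 24.7 shift [-0.0024  0.0069  0.1176]
rotvec [-0.   -0.02  0.05]
```

View pics/w3.png

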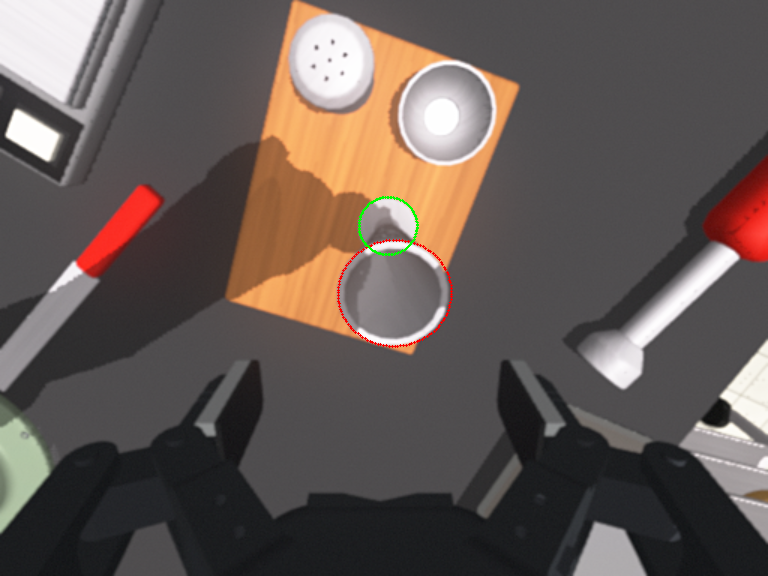

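The overlay matches both the rim (395,293) and the foot (388,226), so the goblet position is good. Descending straddling the rim.

step_arm(deltas=[[[-0.0024, 0.007, 0], [0, 0, 0]], [[-0.0024, 0.007, 0.02], [0, 0, 0]], [[-0.0024, 0.007, 0.045], [0, 0, 0]], [[-0.0024, 0.007, 0.07], [0, 0, 0]], [[-0.0024, 0.007, 0.09], [0, 0, 0]], [[-0.0024, 0.007, 0.107], [0, 0, 0]], [[-0.0024, 0.007, 0.117], [0, 0, 0]], [[-0.0024, 0.007, 0.117], [0, 0, 0]]])

```text
time_s: 10.98
ee_pos: [0.5138, -0.3886, 0.1729]
orientation: [0.977, 0.214, -0.0, -0.0]
force: [-0.3, 0.6, 0.1]
width: 0.997
finger_force: 0.0
```

```bash
python3 -c "
from h import *
print(robot.sense()['force']);go([.5142,-.3877,.173],24.7)"
```

```text
[-0.25303872  0.61109783  0.0815667 ]
t 10.975 at [ 0.5138 -0.3886  0.1729] yaw 24.7 shift [ 0.0007 -0.0007 -0.0001]
rotvec [-0.04  0.02 -0.02]
```

step_arm(deltas=[[[0.0007, -0.0007, 0], [0, 0, 0]], [[0.0007, -0.0007, 0], [0, 0, 0]], [[0.0007, -0.0007, 0], [0, 0, 0]]], jaw=-0.55, newtons=35)

```text
time_s: 11.35
ee_pos: [0.5144, -0.3878, 0.1737]
orientation: [0.977, 0.214, 0.0, 0.0]
force: [0.0, -0.6, -0.0]
width: 0.774
finger_force: 0.0
```

step_arm(deltas=[[[0, 0, 0], [0, 0, 0]], [[0, 0, 0], [0, 0, 0]], [[0, 0, 0], [0, 0, 0]], [[0, 0, 0], [0, 0, 0]]], jaw=1, newtons=35)

```text
time_s: 11.85
ee_pos: [0.5147, -0.3879, 0.1743]
orientation: [0.977, 0.214, 0.0, 0.0]
force: [-1.6, 1.8, 11.3]
width: 0.708
finger_force: 35.9
```

step_arm(deltas=[[[0, 0, -0.002], [0, 0, 0]], [[0, 0, -0.005], [0, 0, 0]], [[0, 0, -0.01], [0, 0, 0]], [[0, 0, -0.01], [0, 0, 0]]])

```text
time_s: 12.35
ee_pos: [0.5145, -0.3878, 0.1837]
orientation: [0.977, 0.214, 0.0, 0.0]
force: [0.3, 0.1, -3.3]
width: 0.705
finger_force: 38.4
```

step_arm(deltas=[[[0, 0, -0.006], [0, 0, 0]], [[0, 0, -0.018], [0, 0, 0]], [[0, 0, -0.035], [0, 0, 0]], [[0, 0, -0.055], [0, 0, 0]], [[0, 0, -0.075], [0, 0, 0]], [[0, 0, -0.09], [0, 0, 0]], [[0, 0, -0.098], [0, 0, 0]], [[0, 0, -0.1], [0, 0, 0]]])

```text
time_s: 13.35
ee_pos: [0.5144, -0.3877, 0.2836]
orientation: [0.977, 0.214, 0.0, 0.0]
force: [-0.3, -0.3, -2.5]
width: 0.71
finger_force: 38.6
```

```bash
python3 -c "
from h import *
cv2.imwrite('pics/side2.png',robot.snapshot('side')[:,:,::-1])
a=cv2.imread('pics/side2.png')[40:240,200:400];cv2.imwrite('pics/s2.png',cv2.resize(a,None,fx=3,fy=3))
m=robot.camera_model('side');p=np.array([.5145,-.3878,.122]);print(w2px(m,p),w2px(m,p+[0,0,.2]))
go([.6063,-.0103,.2837],24.7)"
```

```text
(np.float64(301.42465848829147), np.float64(148.27956716911933)) (np.float64(305.77627113854396), np.float64(97.31796825831326))
t 13.4 at [ 0.5143 -0.3877  0.2834] yaw 24.7 shift [ 2.412e-01 -3.045e-01 -3.000e-04]
rotvec [-0.01  0.   -0.02]
```

View pics/s2.png

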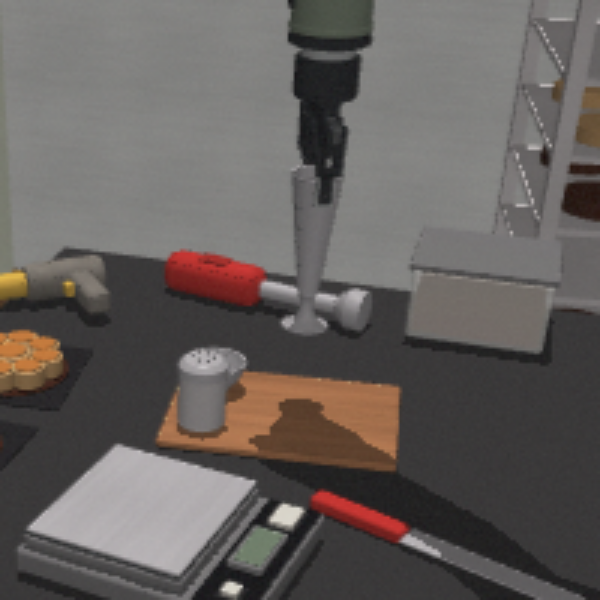

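The goblet hangs upright. The foot is at crop (304,324), as predicted. Carrying it slowly.

step_arm(deltas=[[[0.004, -0.005, 0], [0, 0, 0]], [[0.012, -0.015, 0], [0, 0, 0]], [[0.024, -0.03, 0], [0, 0, 0]], [[0.039, -0.049, 0], [0, 0, 0]], [[0.055, -0.069, 0], [0, 0, 0]], [[0.071, -0.0895, 0], [0, 0, 0]], [[0.087, -0.11, 0], [0, 0, 0]], [[0.103, -0.13, 0], [0, 0, 0]]])

```text
time_s: 14.4
ee_pos: [0.5539, -0.2242, 0.2833]
orientation: [0.977, 0.214, 0.0, -0.0]
force: [0.1, -0.5, -2.0]
width: 0.707
finger_force: 38.6
```

step_arm(deltas=[[[0.016, -0.02, 0], [0, 0, 0]], [[0.032, -0.04, 0], [0, 0, 0]], [[0.048, -0.0605, 0], [0, 0, 0]], [[0.064, -0.081, 0], [0, 0, 0]], [[0.08, -0.101, 0], [0, 0, 0]], [[0.096, -0.121, 0], [0, 0, 0]], [[0.11, -0.139, 0], [0, 0, 0]], [[0.121, -0.153, 0], [0, 0, 0]]])

```text
time_s: 15.4
ee_pos: [0.5996, -0.0348, 0.2833]
orientation: [0.977, 0.214, 0.0, -0.0]
force: [0.2, -0.3, -2.6]
width: 0.709
finger_force: 38.6
```

step_arm(deltas=[[[0.009, -0.011, 0], [0, 0, 0]], [[0.014, -0.018, 0], [0, 0, 0]], [[0.017, -0.0215, 0.002], [0, 0, 0]], [[0.017, -0.0215, 0.01], [0, 0, 0]], [[0.017, -0.0215, 0.02], [0, 0, 0]], [[0.017, -0.0215, 0.03], [0, 0, 0]], [[0.017, -0.0215, 0.036], [0, 0, 0]], [[0.017, -0.0215, 0.038], [0, 0, 0]]])

```text
time_s: 16.4
ee_pos: [0.606, -0.0105, 0.2448]
orientation: [0.977, 0.214, -0.0, -0.0]
force: [-0.3, 0.0, -1.3]
width: 0.707
finger_force: 38.6
```

```bash
python3 -c "
from h import *
print(robot.sense()['force'],robot.sense()['width'])
go([.6063,-.0103,.2223],24.7)
cv2.imwrite('pics/side3.png',robot.snapshot('side')[:,:,::-1])
a=cv2.imread('pics/side3.png')[70:270,160:360];cv2.imwrite('pics/s3.png',cv2.resize(a,None,fx=3,fy=3))
m=robot.camera_model('side');p=np.r_[robot.sense()['ee_pos'][:2],robot.sense()['ee_pos'][2]-.1623];
for q in(p,p+[0,0,.2]):print((np.array(w2px(m,q))-[160,70])*3)"
```

```text
[-0.25512454  0.01419932 -1.27897885] 0.7074443230476632
t 16.4 at [ 0.606  -0.0105  0.2448] yaw 24.7 shift [ 0.0004 -0.      0.0225]
rotvec [-0.02  0.03 -0.03]
[266.11477077 395.00744979]
[268.09057283 222.23368087]
```

View pics/s3.png

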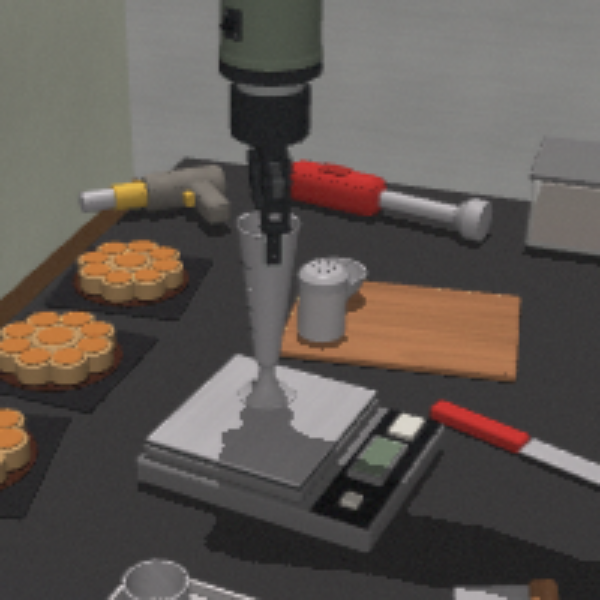

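The goblet is upright over the middle of the pan, with the foot at crop (267,397). Lowering gently.

step_arm(deltas=[[[0, 0, 0.003], [0, 0, 0]], [[0, 0, 0.008], [0, 0, 0]], [[0, 0, 0.013], [0, 0, 0]], [[0, 0, 0.017], [0, 0, 0]], [[0, 0, 0.02], [0, 0, 0]], [[0, 0, 0.021], [0, 0, 0]], [[0, 0, 0.021], [0, 0, 0]]])

```text
time_s: 17.32
ee_pos: [0.6062, -0.0104, 0.2243]
orientation: [0.977, 0.214, 0.0, 0.0]
force: [0.3, 0.8, -2.9]
width: 0.709
finger_force: 38.6
```

step_arm(deltas=[[[0, 0, 0.0005], [0, 0, 0]], [[0, 0, 0.001], [0, 0, 0]], [[0, 0, 0.0015], [0, 0, 0]], [[0, 0, 0.0015], [0, 0, 0]]])

```text
time_s: 17.82
ee_pos: [0.6061, -0.0104, 0.2228]
orientation: [0.977, 0.214, -0.0, -0.0]
force: [0.2, -0.2, -3.0]
width: 0.711
finger_force: 38.6
```

step_arm(deltas=[[[0, 0, 0.0005], [0, 0, 0]], [[0, 0, 0.0005], [0, 0, 0]], [[0, 0, 0.001], [0, 0, 0]], [[0, 0, 0.001], [0, 0, 0]]])

```text
time_s: 18.32
ee_pos: [0.6064, -0.0103, 0.2223]
orientation: [0.977, 0.214, 0.0, 0.0]
force: [-1.4, -0.6, 5.9]
width: 0.707
finger_force: 38.8
```

step_arm(deltas=[[[0, 0, 0], [0, 0, 0]], [[0, 0, 0], [0, 0, 0]]], newtons=20)

```text
time_s: 18.58
ee_pos: [0.6064, -0.0104, 0.2223]
orientation: [0.977, 0.214, 0.0, 0.0]
force: [-0.6, -0.2, 4.7]
width: 0.71
finger_force: 38.8
```

step_arm(deltas=[[[0, 0, 0], [0, 0, 0]], [[0, 0, 0], [0, 0, 0]], [[0, 0, 0], [0, 0, 0]], [[0, 0, 0], [0, 0, 0]]], jaw=-1)

```text
time_s: 19.08
ee_pos: [0.6061, -0.0104, 0.2218]
orientation: [0.977, 0.214, -0.0, -0.0]
force: [0.4, -1.2, 0.6]
width: 1.001
finger_force: 0.0
```

step_arm(deltas=[[[0, 0, -0.005], [0, 0, 0]], [[0, 0, -0.015], [0, 0, 0]], [[0, 0, -0.035], [0, 0, 0]], [[0, 0, -0.06], [0, 0, 0]], [[0, 0, -0.085], [0, 0, 0]], [[0, 0, -0.105], [0, 0, 0]], [[0, 0, -0.115], [0, 0, 0]], [[0, 0, -0.115], [0, 0, 0]]])

```text
time_s: 20.08
ee_pos: [0.6063, -0.0104, 0.3373]
orientation: [0.977, 0.214, 0.0, 0.0]
force: [0.4, -0.4, 0.2]
width: 1.002
finger_force: 0.0
```

```bash
python3 -c "
from h import *
cv2.imwrite('pics/side4.png',robot.snapshot('side')[:,:,::-1])
a=cv2.imread('pics/side4.png')[70:270,160:360];cv2.imwrite('pics/s4.png',cv2.resize(a,None,fx=3,fy=3))
go([.4604,-.0625,.35],24.7);go([.4604,-.0625,.10],24.7)"
```

```text
t 20.125 at [ 0.606  -0.0104  0.3365] yaw 24.7 shift [-0.1541 -0.0135 -0.0134]
rotvec [-0.01  0.01 -0.02]
t 20.125 at [ 0.606  -0.0104  0.3365] yaw 24.7 shift [-0.154  -0.0135  0.2366]
rotvec [-0.01  0.01 -0.02]
```

View pics/s4.png

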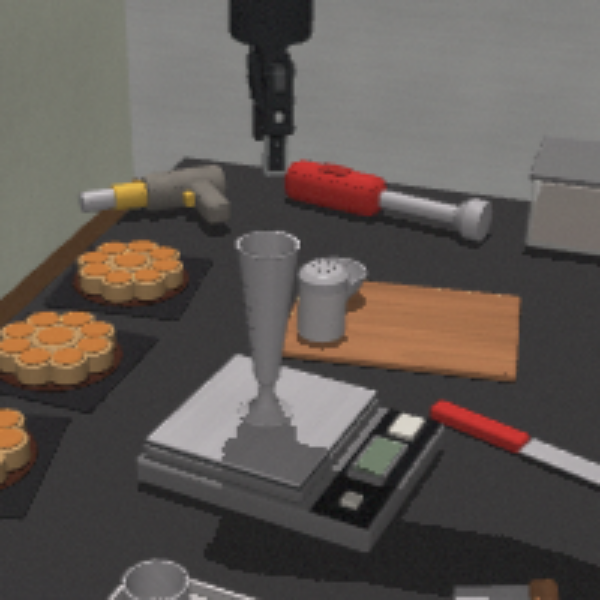

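The goblet stands upright mid-pan, released, with the foot at crop (267,410). Next I'll press tare with the jaws shut.

step_arm(deltas=[[[-0.03, -0.003, 0], [0, 0, 0]], [[-0.07, -0.006, 0], [0, 0, 0]], [[-0.11, -0.01, 0], [0, 0, 0]], [[-0.14, -0.0125, 0], [0, 0, 0]], [[-0.154, -0.0135, 0], [0, 0, 0]], [[-0.154, -0.0135, 0.04], [0, 0, 0]], [[-0.154, -0.0135, 0.08], [0, 0, 0]], [[-0.154, -0.0135, 0.12], [0, 0, 0]]], jaw=1)

```text
time_s: 21.12
ee_pos: [0.4608, -0.0622, 0.2153]
orientation: [0.977, 0.214, -0.0, -0.0]
force: [1.2, 0.3, 0.6]
width: 0.003
finger_force: 0.0
```

step_arm(deltas=[[[0, 0, 0.04], [0, 0, 0]], [[0, 0, 0.08], [0, 0, 0]], [[0, 0, 0.11], [0, 0, 0]], [[0, 0, 0.135], [0, 0, 0]], [[0, 0, 0.15], [0, 0, 0]], [[0, 0, 0.15], [0, 0, 0]]])

```text
time_s: 21.88
ee_pos: [0.4603, -0.0622, 0.066]
orientation: [0.977, 0.214, -0.001, -0.0]
force: [-0.2, 0.3, 0.4]
width: 0.0
finger_force: 0.0
```

```bash
python3 -c "
from h import *
print(robot.sense()['force'],robot.sense()['width'],robot.sense()['qpos'])
go([.4604,-.0625,.044],24.7)
m=robot.camera_model('wrist');a=robot.snapshot('wrist')
print(w2px(m,[.4604,-.0625,.044]))"
```

```text
[-0.1563264   0.30427104  0.43285186] 0.0003288848594405818 [ 0.07655851  0.54890983 -0.09050069  2.13434515  0.1051096   0.46405704
 -1.23456492]
t 21.875 at [ 0.4603 -0.0622  0.066 ] yaw 24.7 shift [0.     0.0003 0.022 ]
rotvec [-0.05  0.08 -0.  ]
(np.float64(256.0121369697777), np.float64(223.75636119365063))
```

step_arm(deltas=[[[0, 0, 0.01], [0, 0, 0]], [[0, 0, 0.018], [0, 0, 0]], [[0, 0, 0.022], [0, 0, 0]], [[0, 0, 0.024], [0, 0, 0]], [[0, 0, 0.0255], [0, 0, 0]], [[0, 0, 0.0255], [0, 0, 0]]])

```text
time_s: 22.68
ee_pos: [0.4605, -0.0624, 0.0414]
orientation: [0.977, 0.214, -0.0, -0.0]
force: [-1.2, 0.7, 3.2]
width: -0.002
finger_force: 1.5
```

step_arm(deltas=[[[0, 0, 0.0012], [0, 0, 0]], [[0, 0, 0.0018], [0, 0, 0]], [[0, 0, 0.0018], [0, 0, 0]], [[0, 0, 0.0018], [0, 0, 0]]])

```text
time_s: 23.18
ee_pos: [0.4605, -0.0625, 0.0399]
orientation: [0.977, 0.214, 0.0, 0.0]
force: [-3.8, 1.4, 13.9]
width: -0.004
finger_force: 7.3
```

Force has risen past 4 N to about 14 N, so the key is fully down. Releasing and retreating straight up.

step_arm(deltas=[[[0, 0, -0.005], [0, 0, 0]], [[0, 0, -0.02], [0, 0, 0]], [[0, 0, -0.05], [0, 0, 0]], [[0, 0, -0.09], [0, 0, 0]], [[0, 0, -0.13], [0, 0, 0]], [[0, 0, -0.17], [0, 0, 0]], [[0, 0, -0.2], [0, 0, 0]], [[0, 0, -0.2], [0, 0, 0]]])

```text
time_s: 24.18
ee_pos: [0.4615, -0.0625, 0.2422]
orientation: [0.977, 0.214, 0.002, 0.001]
force: [0.0, -0.4, -0.2]
width: -0.005
finger_force: 0.0
```

step_arm(deltas=[[[0, 0, 0], [0, 0, 0]], [[0, 0, 0], [0, 0, 0]], [[0, 0, 0], [0, 0, 0]], [[0, 0, 0], [0, 0, 0]]])

```text
time_s: 24.68
ee_pos: [0.4604, -0.0624, 0.2392]
orientation: [0.977, 0.214, -0.0, -0.0]
force: [0.1, 0.1, -0.8]
width: 0.001
finger_force: 0.0
```

```bash
python3 -c "
from h import *
a=robot.snapshot('side')[:,:,::-1].astype(int);b=cv2.imread('pics/side4.png').astype(int)
d=np.abs(a-b).max(2)
print('goblet region diff',(d[140:215,230:262]>60).sum(),'key region',(d[200:220,285:305]>60).sum(), robot.sense()['force'])
print(robot.finish_job())"
```

```text
goblet region diff 16 key region 38 [ 0.62802686 -0.0494129   0.98749452]
the job is handed in; nothing more can be done
None
```

I handed the job in at about 25 s: the ring is flat on the tray, the goblet is upright mid-pan, and the tare key was pressed fully and let go; the hand-in gave no verdict, and I didn't view a picture after the press to confirm the key sprang back.

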